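Slide a belt pack home in the check-in dock

ROBOT

A 6-joint arm with a two-finger parallel gripper is mounted at the origin on a cart in front of the work surface, level with it; the furniture and walls round the work are solid. World frame = base frame: x ahead of the robot, y to its left, z up, the work surface at z = 0. Lengths are in mm, angles in rad, forces in N, time in s.
With the tool pointing down it reaches from about 350 to 875 mm from the base axis. Payload 4.2 kg.
Tool frame: the origin (TCP) lies at the very end of the fingers, on their centre line; the grasp point (between the pads) lies 19 mm behind it; z points along the fingers, y is the line along which they close (so a half turn about z gives the same grasp; the last joint's range is limited). The gripper opens to 85 mm and grips with 20 to 120 N. Pads are 22 mm wide; open, the fingers measure 114 mm over their backs; the gripper's body (76 mm by 85 mm) begins 54 mm behind the grasp point. The pads swing forward as they close: fully open they stand 13 mm farther back than shut.
Start: joints at [1.391, 0.385, 0.008, 0, -1.194, -0.259], TCP at [265.5, 565.782, 231.312] pointing down, gripper open.
Joint ranges: [-3.14, 3.14], [-1.21, 2.06], [-1.07, 1.41], [-3.16, 2.05], [-2.99, -0.16], [-3.1, 3.1]. Speed limits (rad/s): [2.79, 2.79, 3.14, 3.14, 3.14, 3.14].

INTERFACE

Orientations are given as a unit quaternion [x, y, z, w].
In Python, from bench import read_state, get_image, camera_model, job_done gives the robot as it stands.
- The arm moves only by the shell command python3 -m handwheel 'ROWS'. ROWS is JSON, a list of rows, each a list of 7 numbers: the shift along the tool's x, y, z in m, then the turn, a rotation vector about the tool's x, y, z in rad, then the gripper's target within -1 to 1 (fully open at 1, half-way at 0, shut at -1). In form: [[dx, dy, dz, wx, wy, wz, jaw], ...]. A call has 1 to 10 rows; each row is the pose to reach, as a shift and turn from the pose commanded when the call began, along the tool's axes at that moment; what a row does not reach only later rows make up. A row lasts 1/8 s, in which the tool goes at most 62.5 mm and 10.7 degrees, less where a joint would pass 70% of its speed; a pose out of reach is approached as far as the arm can. A call with a gripper value outside its range is refused whole. The fingers move at their own pace and stop on an object; the grip force is fixed at half the most. Time passes only in rows, so rows that repeat a pose let the fingers close. It gives the time, the measured TCP pose, the force, the opening and the grip force at its end, in the units of the state.
- read_state(): the state, without advancing time (a new reading comes with each control period).
- get_image(name): name is "scene" or "top" or "wrist"; returns (picture, depth): 420x560x3 uint8, blue, green, red; 420x560 float32, mm along the optical axis (not along the pixel's ray), 0 where there is no reading.
- camera_model(name): a dict with "K" (3x3 intrinsics, pixels), "rvec" (rotation vector, rad) and "tvec" (3), from world to camera coordinates, as OpenCV has them; the wrist camera has in their place "hand_eye" (4x4, takes a point from camera to tool coordinates, whose origin is the TCP and whose axes are the flange's). Camera axes: x right, y down, z forward; pixel columns grow to the right and rows downward; lengths in mm; the calibration is good to about 2 mm. A picture is of the moment at which its call begins: read the wrist's pose just before it. camera_model takes no time and is no camera call.
- job_done(): hands the job in; it is judged then, once.
The state is a dict: "clock": time; "joints": joint angles; "joint_vel": joint speeds; "joint_efforts": joint torques, N m; "position": TCP position; "ee_rot": TCP orientation; "contact_force": force on the tool from outside, world axes, zero at the start; "wrist_torque": the same for the moment, N m; "gripper_width": finger opening in mm; "grasp_force": force on a finger pad.
Only numpy, scipy, OpenCV 4.12 (cv2) and the standard library are available. Lean on these libraries where they do the work, as an engineer would, in place of code of your own. Each camera call takes 0.05 s, during which the arm holds its last target. There are 200 camera calls.

TASK

Check the returned belt pack (the black one with a pink tag lying by itself in front of the laptop) in at the grey dock: pick it up, lay it flat in the wide mouth between the white rails with its aerial pointing back out of the dock, and let go. Then push it gently from its aerial end along the narrowing rails until it is fully home, pressing the brass pin right in and touching the black rubber pads of the end stop, never pushing with more than about 1 kg of force. Leave it seated there, and leave the other belt pack and the mouse alone.

Things in the scene. Friction and masses are not known exactly. Their poses are not given: they have to be found in the camera images.
- tagged_pack: Black belt pack with a pink tag, loose, about 0.17 kg: a block 104 x 60 x 20 mm. Origin on its underside, off-centre: the block reaches from x = -80 (bottom end, by the tag) to +24 mm (aerial end), y +-30, z 0 to 20. A thin aerial, no obstacle, runs on to x = +80. Grip across the 60 mm. The bottom end (-x) enters the dock first: docked, its x axis opposes the dock's.
- dock: Grey dock fixed on the case top. Origin under its base plate on the centre line; x points into the dock (push direction), z up. Plate x -145 to 150, y +-75, 3 mm thick. Two white rails, tops at z = 19: inner faces converge from y = +-55 at x = -65 to +-31.5 at x = 10, then run parallel (63 mm apart) to x = 147. Friction against pushing the pack along: 1 to 4 N.
- mouth (a point): Point on top of the dock's plate (3 mm above its underside), on the centre line between the outer rail ends, dock x = -65 mm; axes as the dock's. Laid in the mouth, the pack's bottom end is 15 to 50 mm past this point, its aerial end outside the rails.
- guides: The dock's two white rails with the black end stop between them; origin and axes are the dock's. The stop has two sprung rubber pads (4 N per mm pressed, 5 mm travel). It is locked at a new place before each run: the pads' face lies anywhere from x = 60 to 115 mm, and no reading tells where.
- sense_pin (a joint): Travel in m of the brass pin in the middle of the end stop, pushed along dock +x by the pack. 0 = free, its tip 8 mm in front of the rubber pads; 0.008 = the pack touches the pads (home); more = pads squeezed. Very light spring (0.3 N at 8 mm).
- belt_pack_05: Bystander left of the dock: plain black belt pack without pink tag, loose, 104 x 60 x 20 mm, origin on its underside 28 mm off the block's middle. Leave alone.
- mouse: Bystander at the right: black computer mouse, loose, 111 x 58 x 36 mm, origin at the centre of its underside. Leave alone.
- aerial_end (a point): Middle of the pack's aerial-end face (pack x = +24, y = 0, z = +10 mm), the face to push on; axes as the pack's.

How it is judged (in metres and radians):
On the way, in this order (a step that is already met when the one before it is completed fails the run):
1. the pack lies flat in the mouth, bottom end between the converging rails, aerial end outside, and is let go (x of aerial_end in the frame of dock between -0.159 and -0.104 m and y of tagged_pack in the frame of dock between -0.03 and 0.03 m and z of tagged_pack in the frame of dock below 0.006 m and angle between tagged_pack's own z axis and vertical below 0.08 rad and contact force between the fingers and tagged_pack below 0.1 N), for 0.2 s.
2. the pack is pushed home: the pin is pressed in (value of joint sense_pin above 0.0065 m), for 0.2 s.
At the end, for the whole second after the job is handed in: The tagged pack lies flat on the dock's plate, bottom end first, straight (within 0.07 rad) and centred (within 5 mm) between the parallel rails, the sense pin pressed at least 6.5 of the 8 mm to the pads, at rest and released (value of joint sense_pin above 0.0065 m and x of aerial_end in the frame of dock between -0.052 and 0.02 m and y of tagged_pack in the frame of dock between -0.005 and 0.005 m and z of tagged_pack in the frame of dock below 0.006 m and angle between tagged_pack's own z axis and vertical below 0.08 rad and angle between the x axis of tagged_pack and the x axis of dock, either way round below 0.07 rad and linear speed of tagged_pack below 0.01 m/s and contact force between the fingers and tagged_pack below 0.1 N); the robot touches nothing.
It fails at once if the pack is pressed on the rails or the end stop with more than 10 N (contact force between tagged_pack and guides above 10 N).
It fails at once if the fingers press on the pack with more than 12 N once it is well between the rails (bottom end past the mouth by 75 mm) (x of aerial_end in the frame of dock above -0.094 m and y of tagged_pack in the frame of dock between -0.03 and 0.03 m and z of tagged_pack in the frame of dock below 0.01 m and contact force between the fingers and tagged_pack above 12 N).
It fails at once if the fingers press on the rails or the end stop with more than 15 N (contact force between the fingers and guides above 15 N).
It fails at once if the other belt pack is shifted by more than 20 mm (distance of belt_pack_05 from where it was at the start of the episode above 0.02 m).
It fails at once if the mouse is shifted by more than 20 mm (distance of mouse from where it was at the start of the episode above 0.02 m).
It also fails if it takes over 64 s, if anything falls off the work surface, if the arm or the gripper's body presses on something with over 40 N, if the wrist force passes 120 N, or if a joint passes its speed limit or range.

## Working session

There is one attempt and no reset: what is moved stays moved. The work goes in short steps, Python scripts to look and compute and a shell command to move; the robot and the scene stay as the last step left them, time stands still between calls to the robot, and variables do not carry over. Pictures are saved under pics/ and viewed, at most 10 in all, crops included, and the job is handed in when it is done.

```bash
ls; mkdir -p pics; cat > h.py <<'E'
import numpy as np, cv2
from scipy.spatial.transform import Rotation as R
from bench import read_state, get_image, camera_model
def pose(s=None):
    s=s or read_state(); T=np.eye(4); T[:3,:3]=R.from_quat(s["ee_rot"]).as_matrix(); T[:3,3]=s["position"]; return T
def cam(name):
    m=camera_model(name); K=np.array(m["K"],float)
    if "hand_eye" in m: T=pose()@np.array(m["hand_eye"])
    else:
        T=np.eye(4); r=cv2.Rodrigues(np.array(m["rvec"],float))[0]; T[:3,:3]=r.T; T[:3,3]=-r.T@np.array(m["tvec"],float).ravel()
    return K,T
def onplane(K,T,px,z):
    px=np.atleast_2d(px).astype(float); d=np.c_[px,np.ones(len(px))]@np.linalg.inv(K).T@T[:3,:3].T
    return T[:3,3]+d*((z-T[2,3])/d[:,2])[:,None]
def cloud(K,T,dep):
    v,u=np.mgrid[:dep.shape[0],:dep.shape[1]]; p=np.stack([u,v,np.ones_like(u)],-1)@np.linalg.inv(K).T*dep[...,None]
    return p@T[:3,:3].T+T[:3,3]
E
python3 - <<'E'
from h import *
s=read_state(); print(s)
for n in ("scene","top"):
    K,T=cam(n); im,d=get_image(n); cv2.imwrite(f"pics/{n}0.png",im); np.savez(f"{n}0.npz",im=im,d=d); print(n,T.round(2).tolist(),K[0,0])
E
```

```text
pics
{'clock': 0.0, 'joints': array([ 1.39061863e+00,  3.85551055e-01,  6.59966977e-03, -5.44402616e-04,
       -1.19397542e+00, -2.58597294e-01]), 'joint_vel': array([-0.00034601, -0.00228092, -0.00057095,  0.0006967 , -0.00145784,
       -0.00143215]), 'joint_efforts': array([-3.52696516e-04, -3.92289984e+01,  1.88401884e+01,  4.18633282e+00,
       -4.67157253e-03, -1.46825101e-05]), 'position': array([265.24159054, 565.26818292, 230.20792306]), 'ee_rot': array([ 9.76008486e-01, -2.17729733e-01, -2.11045013e-04,  1.07433802e-03]), 'contact_force': array([ 0.30915656, -0.38861617, -1.01493695]), 'wrist_torque': array([-0.00617183, -0.0320642 , -0.02267072]), 'grasp_force': 0.0, 'gripper_width': 85.44660199484736}
scene [[0.9, -0.28, 0.34, 45.56], [-0.44, -0.55, 0.71, -775.89], [-0.01, -0.79, -0.61, 799.85], [0.0, 0.0, 0.0, 1.0]] 393.904544022365
top [[0.01, -1.0, 0.09, 379.78], [-1.0, -0.01, 0.01, 89.05], [-0.01, -0.09, -1.0, 1334.81], [0.0, 0.0, 0.0, 1.0]] 480.58155369355666
```

View pics/top0.png

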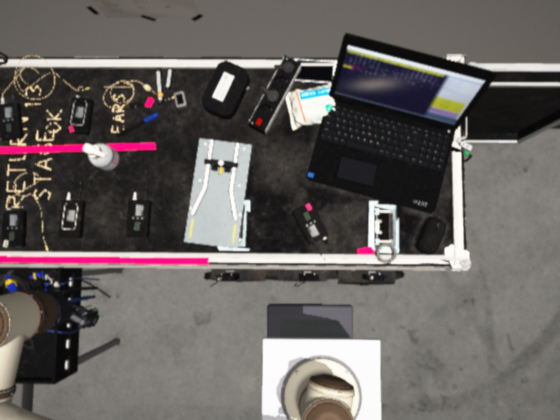

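View pics/scene0.png

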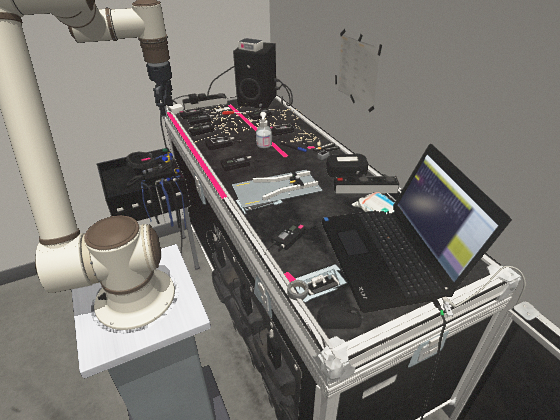

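The top view shows the tagged pack at about (309,222), with its tag at (309,207) and its aerial towards the robot. The dock is at (218,190), with its mouth facing the robot (down) and the end stop at (220,163). I'll take an enlarged crop and measure.

```bash
python3 - <<'E'
from h import *
z=np.load("top0.npz"); im,d=z["im"],z["d"]; K,T=cam("top")
cv2.imwrite("pics/c0.png",cv2.resize(im[130:260,175:345],None,fx=4.6,fy=4.6,interpolation=cv2.INTER_CUBIC))
P=cloud(K,T,d); hsv=cv2.cvtColor(im,cv2.COLOR_BGR2HSV)
h=P[...,2]
print("heights table",h[200,280],"plate",h[200,215],"pack",h[225,312], "tag",h[207,309])
m=cv2.inRange(hsv,(150,90,90),(178,255,255)); n,l,st,c=cv2.connectedComponentsWithStats(m)
for i in range(1,n):
    if st[i,4]>8: print("pink",c[i],st[i,4],onplane(K,T,c[i],10).round(0))
# grey plate
b=(im.astype(int).min(2)>95)&(h<35)&(h>-10); b[:130]=0;b[255:]=0;b[:,:170]=0;b[:,262:]=0
n,l,st,c=cv2.connectedComponentsWithStats(b.astype(np.uint8)); k=1+st[1:,4].argmax()
ys,xs=np.where(l==k); r=cv2.minAreaRect(onplane(K,T,np.c_[xs,ys],3)[:,:2].astype(np.float32)); print(r, cv2.boxPoints(r))
# pack by height
g=(h>12)&(h<40); g[:195]=0;g[250:]=0;g[:,:285]=0;g[:,345:]=0
n,l,st,c=cv2.connectedComponentsWithStats(g.astype(np.uint8)); print(st[1:]); k=1+st[1:,4].argmax()
ys,xs=np.where(l==k); r=cv2.minAreaRect(onplane(K,T,np.c_[xs,ys],20)[:,:2].astype(np.float32)); print("pack",r,cv2.boxPoints(r))
E
```

```text
heights table 0.10975168681147807 plate 5.356093088149009 pack 23.644435710031757 tag 23.364600278485796
pink [148.92783505 101.84536082] 97 [[806. 490.  10.]]
pink [ 70.89130435 128.58695652] 46 [[728. 709.  10.]]
pink [132.6013363  146.02227171] 449 [[679. 532.  10.]]
pink [ 41.37647059 148.7372549 ] 765 [[669. 790.  10.]]
pink [308.31372549 206.52941176] 51 [[511.  37.  10.]]
pink [364.84090909 250.31060606] 132 [[ 392. -119.   10.]]
pink [104.84041812 260.26132404] 1435 [[358. 596.  10.]]
((543.1400146484375, 275.1446533203125), (185.10487365722656, 307.7915344238281), 83.42085266113281) [[379.65347 200.83441]
 [685.4181  165.56903]
 [706.6266  349.4549 ]
 [400.86194 384.72028]]
[[293 203  35  45 835]
 [318 249   1   1   1]]
pack ((455.22894287109375, 27.191627502441406), (122.6172103881836, 59.790618896484375), 27.785486221313477) [[387.05322   25.060204]
 [414.92535  -27.836502]
 [523.40466   29.323051]
 [495.53253   82.21976 ]]
```

View pics/c0.png

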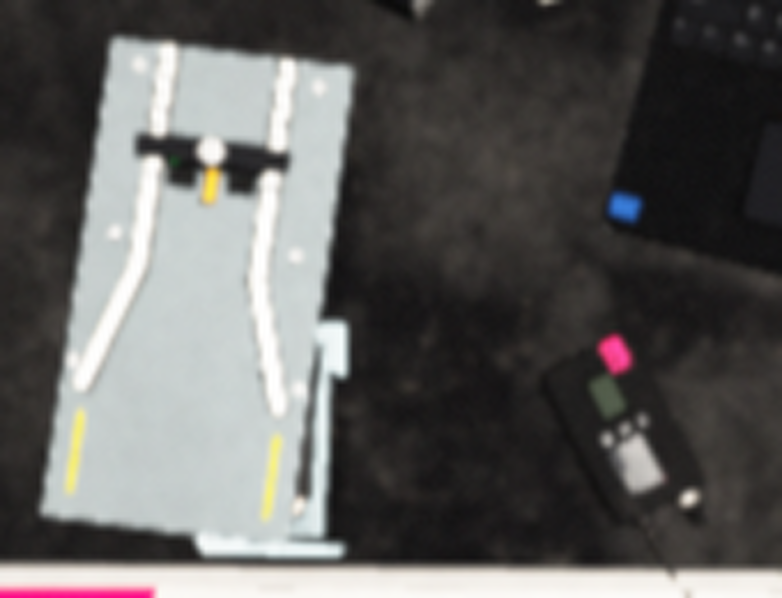

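The crop shows the dock plate's corners at about (112,37), (355,66) and (42,515), the rails, and the brass pin tip at (208,203). The pack runs from its tag end at (590,355) to its aerial end at (660,510). Next I'll compute the dock pose and the move to a viewpoint above the pack.

```bash
python3 - <<'E'
from h import *
K,T=cam("top")
f=lambda p,z: onplane(K,T,np.array(p)/4.6+[175-.5+.5/4.6,130-.5+.5/4.6],z)[:,:2]
c=f([(112,37),(355,66),(42,515)],3); print("corners",c.round(1), np.linalg.norm(c[0]-c[1]),np.linalg.norm(c[0]-c[2]))
ex=(c[0]-c[2]); ex/=np.linalg.norm(ex); w=c[1]-c[0]
print("ang edge",np.degrees(np.arctan2(ex[1],ex[0])),"ang short",np.degrees(np.arctan2(w[1],w[0]))+90)
y=f([(81,410),(71,492),(277,435),(266,520)],3); print("yellow",y.round(1))
r=f([(168,45),(150,200),(288,60),(270,215),(81,388),(278,412)],19); print("rails",r.round(1))
print("pin",f([(208,203)],14),"pads",f([(180,185),(238,190)],16))
S=pose(); he=np.array(camera_model("wrist")["hand_eye"]); print(he.round(2)); print(S.round(3))
E
```

```text
corners [[705.3 346.2]
 [688.  196.3]
 [411.6 381.2]] 150.87512976611333 295.82779092943946
ang edge -6.791230242467192 ang short -6.584775816969312
yellow [[475.2 359.3]
 [425.6 364. ]
 [461.  240.2]
 [409.7 245.9]]
rails [[696.6 308.9]
 [601.4 317.7]
 [687.8 235.8]
 [592.7 245. ]
 [487.3 356.4]
 [473.8 238. ]]
pin [[600.60909613 283.29032105]] pads [[611.17658176 300.19752909]
 [608.34114121 264.98940077]]
[[   0.     -0.96   -0.28   71.86]
 [   1.      0.      0.      0.7 ]
 [  -0.     -0.28    0.96 -143.59]
 [   0.      0.      0.      1.  ]]
[[ 9.05000e-01 -4.25000e-01 -1.00000e-03  2.65291e+02]
 [-4.25000e-01 -9.05000e-01 -2.00000e-03  5.65339e+02]
 [ 0.00000e+00  2.00000e-03 -1.00000e+00  2.30337e+02]
 [ 0.00000e+00  0.00000e+00  0.00000e+00  1.00000e+00]]
```

Both checks agree: the plate measures 151 x 296 mm, and the dock origin is about (547.5, 289) with yaw -6.7°. The pads' face is near dock x = 62. The pack's yaw line is about 27.8°. I'll move above the pack for a close look.

```bash
python3 -m handwheel '[[0.4,0.405,0.03,0,0,-0.925,1],[0.4,0.405,0.03,0,0,-0.925,1],[0.4,0.405,0.03,0,0,-0.925,1],[0.4,0.405,0.03,0,0,-0.925,1],[0.4,0.405,0.03,0,0,-0.925,1],[0.4,0.405,0.03,0,0,-0.925,1],[0.4,0.405,0.03,0,0,-0.925,1],[0.4,0.405,0.03,0,0,-0.925,1],[0.4,0.405,0.03,0,0,-0.925,1],[0.4,0.405,0.03,0,0,-0.925,1]]'
python3 -m handwheel '[[0,0,0,0,0,0,1],[0,0,0,0,0,0,1]]'
python3 - <<'E'
from h import *
K,T=cam("wrist"); S=pose(); im,d=get_image("wrist"); cv2.imwrite("pics/w1.png",im); np.savez("w1.npz",im=im,d=d,T=T,K=K,S=S)
print(S.round(3))
P=cloud(K,T,d); h=P[...,2]; g=((h>10)&(h<35)).astype(np.uint8)
n,l,st,c=cv2.connectedComponentsWithStats(g)
for k in range(1,n):
    if st[k,4]>1500:
        ys,xs=np.where(l==k); r=cv2.minAreaRect(onplane(K,T,np.c_[xs,ys],20)[:,:2].astype(np.float32)); print(st[k],np.median(h[l==k]),r,cv2.boxPoints(r).tolist())
E
```

```text
clock: 1.35
position: [455.5, 26.1, 200.6]
ee_rot: [0.971, 0.238, -0.001, 0.0]
contact_force: [-0.1, -0.1, 0.3]
gripper_width: 85.0
grasp_force: 0.0
clock: 1.6
position: [455.3, 30.2, 201.3]
ee_rot: [0.97, 0.241, 0.0, -0.0]
contact_force: [0.2, 0.5, -0.6]
gripper_width: 86.0
grasp_force: 0.0
[[  0.883   0.469   0.    455.335]
 [  0.469  -0.883   0.     30.242]
 [  0.     -0.     -1.    201.342]
 [  0.      0.      0.      1.   ]]
[  330     0   230   286 40223] 21.610335766843434 ((622.8212280273438, -153.72149658203125), (368.8937072753906, 174.64491271972656), 74.97077178955078) [[490.65655517578125, -309.2153625488281], [659.3274536132812, -354.5028381347656], [754.9859008789062, 1.772369384765625], [586.3150024414062, 47.059844970703125]]
[   0  123  375  189 7749] 21.024225051448866 ((446.8802185058594, 76.64714050292969), (150.2012939453125, 445.8660583496094), 0.01392221637070179) [[371.72540283203125, 299.5619201660156], [371.833740234375, -146.30413818359375], [522.0350341796875, -146.26763916015625], [521.9266967773438, 299.5984191894531]]
[ 464  287   86   46 1812] 23.52018957502679 ((454.55657958984375, -286.5568542480469), (57.438663482666016, 98.72297668457031), 18.451623916625977) [[411.6905517578125, -248.82275390625], [442.936767578125, -342.47052001953125], [497.422607421875, -324.29095458984375], [466.1763916015625, -230.6431884765625]]
```

View pics/w1.png

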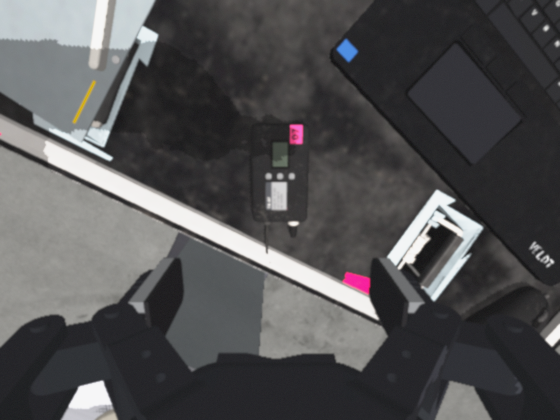

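The wrist view shows the pack aligned with the tool axes, block corners at about (252,124), (307,124), (251,221) and (307,221), with the aerial pointing down at (266,250).

```bash
python3 - <<'E'
from h import *
z=np.load("w1.npz"); im,d,T,K,S=[z[k] for k in("im","d","T","K","S")]
P=cloud(K,T,d);h=P[...,2]
g=((h>10)&(h<30)).astype(np.uint8); g[:110]=0; g[222:]=0; g[:,:240]=0; g[:,320:]=0
ys,xs=np.where(g>0); r=cv2.minAreaRect(np.c_[xs,ys].astype(np.float32)); print(r,xs.min(),xs.max(),ys.min(),ys.max())
p=onplane(K,T,[(252,124),(307,124),(251,221),(307,221)],20); p2=onplane(K,T,cv2.boxPoints(r),20)
for q in (p,p2):
    t=(np.c_[q,np.ones(len(q))]@np.linalg.inv(S).T)[:,:3]; print(t.round(1).tolist(), t.mean(0).round(1),q.mean(0).round(1))
print("rim heights", [h[v,u].round(1) for u,v in((100,175),(200,215),(255,240))], P[215,200].round(), P[228,240].round())
E
```

```text
((279.0, 172.0), (98.0, 58.0), 90.0) 250 308 123 221
[[59.6, -23.2, 181.4], [59.6, 31.6, 181.3], [-42.6, -26.3, 181.3], [-42.6, 34.5, 181.3]] [  8.5   4.2 181.3] [464.8  30.6  20. ]
[[60.5, -25.1, 181.4], [60.6, 32.6, 181.3], [-42.6, 35.6, 181.3], [-42.6, -27.4, 181.3]] [  9.    3.9 181.3] [465.1  31.   20. ]
rim heights [np.float64(10.0), np.float64(7.8), np.float64(2.9)] [381.  86.   8.] [386.  39.   2.]
```

```bash
python3 -m handwheel '[[-0.022,0.004,0.06,0,0,0,1],[-0.022,0.004,0.12,0,0,0,1],[-0.022,0.004,0.16,0,0,0,1],[-0.022,0.004,0.185,0,0,0,1],[-0.022,0.004,0.2,0,0,0,1],[-0.022,0.004,0.201,0,0,0,1],[-0.022,0.004,0.201,0,0,0,1]]'
python3 -m handwheel '[[0,0,0,0,0,0,-1],[0,0,0,0,0,0,-1],[0,0,0,0,0,0,-1],[0,0,0,0,0,0,-1],[0,0,0,0,0,0,-1],[0,0,0,0,0,0,-1]]'
```

```text
clock: 2.52
position: [438.4, 16.3, 0.9]
ee_rot: [0.97, 0.242, 0.001, -0.0]
contact_force: [-0.9, 0.9, -0.6]
gripper_width: 85.2
grasp_force: 0.0
clock: 3.28
position: [438.5, 15.8, 1.5]
ee_rot: [0.97, 0.241, 0.001, -0.0]
contact_force: [-3.0, 1.5, 6.4]
gripper_width: 58.4
grasp_force: 64.5
```

```bash
python3 -m handwheel '[[0,0,-0.03,0,0,0,-1],[0,0,-0.09,0,0,0,-1],[0.131,-0.255,-0.09,0,0,0.606,-1],[0.131,-0.255,-0.09,0,0,0.606,-1],[0.131,-0.255,-0.09,0,0,0.606,-1],[0.131,-0.255,-0.09,0,0,0.606,-1],[0.131,-0.255,-0.09,0,0,0.606,-1],[0.131,-0.255,-0.09,0,0,0.606,-1],[0.131,-0.255,-0.09,0,0,0.606,-1],[0.131,-0.255,-0.09,0,0,0.606,-1]]'
python3 - <<'E'
from h import *
K,T=cam("wrist"); S=pose(); im,d=get_image("wrist"); cv2.imwrite("pics/w2.png",im); np.savez("w2.npz",im=im,d=d,T=T,K=K,S=S)
print(S.round(3))
E
```

```text
clock: 4.53
position: [434.3, 300.7, 90.2]
ee_rot: [0.998, -0.061, -0.0, 0.0]
contact_force: [-0.0, 0.8, -1.5]
gripper_width: 58.6
grasp_force: 65.5
[[ 9.93000e-01 -1.21000e-01 -1.00000e-03  4.34333e+02]
 [-1.21000e-01 -9.93000e-01 -1.00000e-03  3.00667e+02]
 [-1.00000e-03  1.00000e-03 -1.00000e+00  9.02190e+01]
 [ 0.00000e+00  0.00000e+00  0.00000e+00  1.00000e+00]]
```

View pics/w2.png

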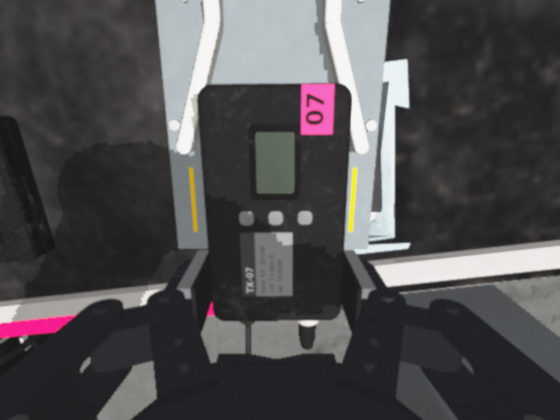

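The wrist view shows the pack held straight over the mouth, top corners at about (200,86), (350,86) and aerial end at row 318. The rail ends are at (184,150) and (361,150). I'll check the dock centre against the pack.

```bash
python3 - <<'E'
from h import *
z=np.load("w2.npz"); im,d,T,K,S=[z[k] for k in("im","d","T","K","S")]
a=np.radians(-6.7); D=np.array([[np.cos(a),np.sin(a)],[-np.sin(a),np.cos(a)]]); O=np.array([547.5,289.2])
f=lambda p,zz:((onplane(K,T,p,zz)[:,:2]-O)@D.T).round(1).tolist()
P=cloud(K,T,d); print("pack top z",P[150,225,2],P[270,225,2],P[150,335,2],"plate",P[100,180,2],P[50,270,2])
tz=P[150,225,2]
print("pack",f([(199,86),(351,86),(212,318),(341,318)],tz))
print("rail ends",f([(184,153),(361,153)],19),"yellow",f([(190,168),(196,230),(355,168),(350,230)],3),"plate edges",f([(160,30),(389,30),(178,245),(369,245)],3))
print("tcp",((S[:2,3]-O)@D.T))
E
```

```text
pack top z 109.17891564315408 110.5091024358334 109.84573252476747 plate 3.3497366898705536 4.405793641761818
pack [[-32.8, 25.5], [-33.0, -30.7], [-132.7, 26.8], [-133.0, -32.4]]
rail ends [[-68.6, 59.1], [-69.0, -60.3]] yellow [[-81.5, 60.3], [-130.2, 59.5], [-82.0, -61.0], [-130.6, -60.4]] plate edges [[9.4, 72.6], [9.0, -77.1], [-142.8, 74.7], [-143.4, -76.2]]
tcp [-113.73240792   -1.81467813]
```

```bash
python3 -m handwheel '[[0,-0.002,0.04,0,0,0,-1],[0,-0.002,0.065,0,0,0,-1],[0,-0.002,0.08,0,0,0,-1],[0,-0.002,0.085,0,0,0,-1],[0,-0.002,0.0855,0,0,0,-1],[0,-0.002,0.0855,0,0,0,-1]]'
python3 -m handwheel '[[0,0,0,0,0,0,1],[0,0,0,0,0,0,1],[0,0,0,0,0,0,1],[0,0,0,0,0,0,1],[0,0,0,0,0,0,1],[0,0,0,0,0,0,1]]'
```

```text
clock: 5.32
position: [435.3, 304.5, 5.7]
ee_rot: [0.998, -0.06, 0.001, -0.001]
contact_force: [0.2, 0.4, -2.3]
gripper_width: 58.8
grasp_force: 65.6
clock: 6.08
position: [434.9, 304.0, 4.8]
ee_rot: [0.998, -0.06, -0.0, 0.0]
contact_force: [0.2, 1.0, -0.2]
gripper_width: 85.3
grasp_force: 0.0
```

```bash
python3 -m handwheel '[[0,0,-0.04,0,0,0,1],[0,0,-0.1,0,0,0,1],[-0.06,0,-0.1,0,0,0,-1],[-0.06,0,-0.1,0,0,0,-1],[-0.06,0,-0.1,0,0,0,-1],[-0.06,0,-0.1,0,0,0,-1],[-0.06,0,-0.1,0,0,0,-1]]'
python3 - <<'E'
from h import *
K,T=cam("wrist"); S=pose(); im,d=get_image("wrist"); cv2.imwrite("pics/w3.png",im); np.savez("w3.npz",im=im,d=d,T=T,K=K,S=S)
print(S.round(3))
a=np.radians(-6.7); D=np.array([[np.cos(a),np.sin(a)],[-np.sin(a),np.cos(a)]]); O=np.array([547.5,289.2])
P=cloud(K,T,d); Q=(P[...,:2]-O)@D.T
# height profile behind the mouth along the rim for lateral band
z=np.load("top0.npz"); K2,T2=cam("top"); P2=cloud(K2,T2,z["d"]); Q2=(P2[...,:2]-O)@D.T
for n,Qq,Pp in(("wrist",Q,P),("top",Q2,P2)):
  for x in range(-215,-125,6):
    m=(abs(Qq[...,0]-x)<3)&(abs(Qq[...,1])<(30 if n=="top" else 120))&(Pp[...,2]<60)
    if m.any(): print(n,x,m.sum(),np.percentile(Pp[...,2][m],[5,50,95]).round(1))
E
```

```text
clock: 6.95
position: [375.9, 311.1, 104.4]
ee_rot: [0.998, -0.06, -0.0, 0.0]
contact_force: [0.2, 0.1, -1.0]
gripper_width: 0.1
grasp_force: 0.0
[[ 9.93000e-01 -1.21000e-01 -0.00000e+00  3.75887e+02]
 [-1.21000e-01 -9.93000e-01 -1.00000e-03  3.11067e+02]
 [-0.00000e+00  1.00000e-03 -1.00000e+00  1.04379e+02]
 [ 0.00000e+00  0.00000e+00  0.00000e+00  1.00000e+00]]
wrist -215 10 [3.3 4.  4.5]
wrist -209 293 [3.5 4.5 5.5]
wrist -203 739 [3.4 4.5 5.5]
wrist -197 1190 [0.1 4.3 5.4]
wrist -191 1502 [-0.1  3.9 11.7]
wrist -185 1908 [ 0.1  4.  11.7]
wrist -179 2069 [ 0.2  6.6 11.8]
wrist -173 2107 [ 0.2  6.6 11.9]
wrist -167 2343 [-0.   4.5 11.7]
wrist -161 2418 [-0.1  1.3 10.1]
wrist -155 2264 [-0.2  1.   7.7]
wrist -149 2239 [-0.2  0.9  2.9]
wrist -143 2209 [ 0.2  3.2 14.7]
wrist -137 2191 [-0.3  3.4 19.2]
wrist -131 2378 [-2.1  3.8 24.8]
top -215 11 [-255.   -34.5  -30.3]
top -209 37 [-33.9 -29.  -22.9]
top -203 44 [-27.5  -4.9   7.5]
top -197 45 [-4.5  1.8  6. ]
top -191 47 [-2.9  2.3  6.4]
top -185 49 [-2.5  3.3  8.4]
top -179 49 [ 0.6  8.7 15.2]
top -173 47 [ 0.9  8.2 13.7]
top -167 46 [-2.8  1.   9. ]
top -161 46 [-4.8  0.5  5. ]
top -155 47 [-3.4  0.9  5. ]
top -149 48 [-3.7  1.4  5.7]
top -143 47 [0.5 3.7 6.8]
top -137 47 [-1.5  4.1  8.4]
top -131 46 [-0.2  3.3  6.9]
```

View pics/w3.png

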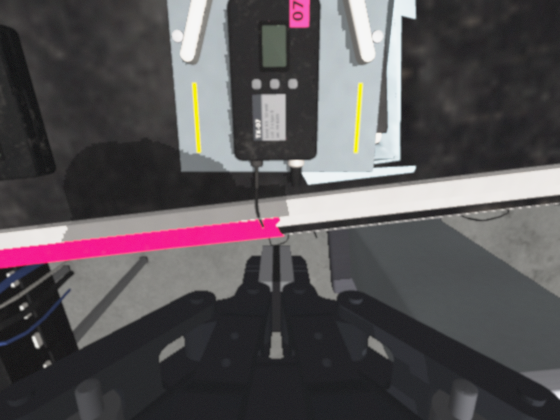

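The pack lies released in the mouth, aerial end at row 160, columns 232–316, with the shut fingers behind it. The rim is about 12 mm high, so I'll come down just inside it with the tip at about 14 mm.

```bash
python3 -m handwheel '[[0.018,0.002,0.03,0,0,0,-1],[0.018,0.002,0.07,0,0,0,-1],[0.018,0.002,0.09,0,0,0,-1],[0.018,0.002,0.09,0,0,0,-1],[0.018,0.002,0.09,0,0,0,-1]]'
python3 - <<'E'
from h import *
S=pose(); a=np.radians(-6.7); D=np.array([[np.cos(a),np.sin(a)],[-np.sin(a),np.cos(a)]]); O=np.array([547.5,289.2])
z=np.load("w3.npz"); K,T=z["K"],z["T"]; f=lambda p,zz:((onplane(K,T,p,zz)[:,:2]-O)@D.T).round(1).tolist()
print("tcp",(S[:2,3]-O)@D.T,"pack",f([(232,160),(317,160),(228,60),(320,60)],23),"yellow",f([(198,152),(356,152),(194,84),(361,84)],3))
E
```

```text
clock: 7.62
position: [393.5, 307.6, 15.4]
ee_rot: [0.998, -0.06, 0.0, -0.0]
contact_force: [0.6, -0.4, 0.1]
gripper_width: -0.1
grasp_force: 0.0
tcp [-155.04730506    0.30786428] pack [[-134.1, 31.9], [-134.3, -28.6], [-68.8, 31.7], [-69.0, -28.3]] yellow [[-130.8, 60.6], [-131.2, -61.0], [-81.8, 59.9], [-82.2, -61.3]]
```

```bash
python3 -m handwheel '[[0.005,0,0.001,0,0,0,-1],[0.008,0,0.001,0,0,0,-1],[0.011,0,0.001,0,0,0,-1],[0.014,0,0.001,0,0,0,-1],[0.018,0,0.001,0,0,0,-1],[0.022,0,0.001,0,0,0,-1],[0.026,0,0.001,0,0,0,-1],[0.030,0,0.001,0,0,0,-1],[0.034,0,0.001,0,0,0,-1]]'
python3 -m handwheel '[[0.004,0,0,0,0,0,-1],[0.008,0,0,0,0,0,-1],[0.012,0,0,0,0,0,-1],[0.016,0,0,0,0,0,-1],[0.020,0,0,0,0,0,-1],[0.024,0,0,0,0,0,-1],[0.028,0,0,0,0,0,-1],[0.032,0,0,0,0,0,-1]]'
python3 - <<'E'
from h import *
K,T=cam("wrist"); S=pose(); im,d=get_image("wrist"); cv2.imwrite("pics/w4.png",im); np.savez("w4.npz",im=im,d=d,T=T,K=K,S=S)
a=np.radians(-6.7); D=np.array([[np.cos(a),np.sin(a)],[-np.sin(a),np.cos(a)]]); O=np.array([547.5,289.2])
print((S[:2,3]-O)@D.T)
E
```

```text
clock: 8.75
position: [426.9, 302.9, 13.8]
ee_rot: [0.998, -0.06, -0.0, 0.0]
contact_force: [-4.2, 0.3, 2.6]
gripper_width: 0.1
grasp_force: 1.7
clock: 9.75
position: [458.7, 299.1, 13.7]
ee_rot: [0.998, -0.06, -0.0, 0.0]
contact_force: [-2.3, 0.4, 2.7]
gripper_width: -0.1
grasp_force: 1.4
[-89.3216827   -0.51091507]
```

View pics/w4.png

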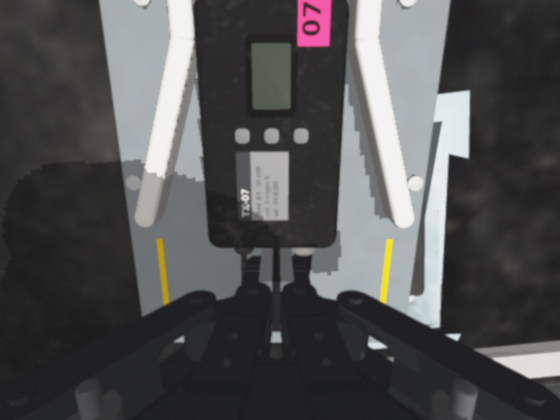

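The pack has slid straight into the narrowing rails, its aerial end at row 247. It sits slightly left of centre and the push force is about 3 N. About 36 mm remain.

```bash
python3 -m handwheel '[[0.003,0,0,0,0,0,-1],[0.006,0,0,0,0,0,-1],[0.009,0,0,0,0,0,-1],[0.012,0,0,0,0,0,-1],[0.015,0,0,0,0,0,-1],[0.018,0,0,0,0,0,-1],[0.021,0,0,0,0,0,-1]]'
python3 -m handwheel '[[0.001,0,0,0,0,0,-1],[0.002,0,0,0,0,0,-1],[0.003,0,0,0,0,0,-1],[0.004,0,0,0,0,0,-1],[0.005,0,0,0,0,0,-1]]'
python3 - <<'E'
from h import *
K,T=cam("top"); im,d=get_image("top"); np.savez("t5.npz",im=im,d=d)
cv2.imwrite("pics/t5.png",cv2.resize(im[130:260,175:345],None,fx=4.6,fy=4.6,interpolation=cv2.INTER_CUBIC))
S=pose();a=np.radians(-6.7); D=np.array([[np.cos(a),np.sin(a)],[-np.sin(a),np.cos(a)]]); O=np.array([547.5,289.2])
print((S[:2,3]-O)@D.T)
E
```

```text
clock: 10.68
position: [479.5, 296.7, 13.8]
ee_rot: [0.998, -0.06, 0.0, -0.0]
contact_force: [-0.9, -0.3, -0.0]
gripper_width: -0.1
grasp_force: 0.8
clock: 11.3
position: [484.3, 296.0, 13.8]
ee_rot: [0.998, -0.06, -0.0, 0.0]
contact_force: [-1.4, 0.1, 0.2]
gripper_width: -0.3
grasp_force: 0.5
[-63.42663647  -0.55502166]
```

```bash
python3 -m handwheel '[[0.001,0,0,0,0,0,-1],[0.002,0,0,0,0,0,-1],[0.003,0,0,0,0,0,-1],[0.004,0,0,0,0,0,-1],[0.005,0,0,0,0,0,-1],[0.005,0,0,0,0,0,-1]]'
python3 -m handwheel '[[0.0005,0,0,0,0,0,-1],[0.001,0,0,0,0,0,-1],[0.001,0,0,0,0,0,-1]]'
python3 -m handwheel '[[0.0005,0,0,0,0,0,-1],[0.001,0,0,0,0,0,-1],[0.001,0,0,0,0,0,-1]]'
```

```text
clock: 12.1
position: [489.4, 295.5, 13.8]
ee_rot: [0.998, -0.06, 0.0, -0.0]
contact_force: [-0.5, 0.7, -0.8]
gripper_width: 0.2
grasp_force: 0.2
clock: 12.48
position: [490.2, 295.3, 13.8]
ee_rot: [0.998, -0.06, -0.0, 0.0]
contact_force: [-1.4, -0.5, 0.3]
gripper_width: 0.1
grasp_force: 0.6
clock: 12.85
position: [491.2, 295.2, 13.8]
ee_rot: [0.998, -0.06, 0.0, 0.0]
contact_force: [-0.4, 0.3, -0.6]
gripper_width: 0.2
grasp_force: 0.7
```

```bash
for i in 1; do :; done; python3 -m handwheel '[[0.0005,0,0,0,0,0,-1],[0.001,0,0,0,0,0,-1]]' | grep -E "pos|force"
python3 -m handwheel '[[0.0005,0,0,0,0,0,-1],[0.001,0,0,0,0,0,-1]]' | grep -E "pos|force"
python3 -m handwheel '[[0.0005,0,0,0,0,0,-1],[0.001,0,0,0,0,0,-1]]' | grep -E "pos|force"
```

```text
position: [492.2, 295.1, 13.8]
contact_force: [-2.3, -1.2, -0.2]
grasp_force: 0.9
position: [493.2, 295.0, 13.8]
contact_force: [-0.8, -0.1, 1.8]
grasp_force: 1.0
position: [494.2, 294.8, 13.8]
contact_force: [-1.9, -0.1, 0.4]
grasp_force: 1.1
```

```bash
python3 -m handwheel '[[0.0005,0,0,0,0,0,-1],[0.001,0,0,0,0,0,-1]]' | grep -E "pos|force"
python3 -m handwheel '[[0.0005,0,0,0,0,0,-1]]' | grep -E "pos|force"
python3 -m handwheel '[[0.0005,0,0,0,0,0,-1]]' | grep -E "pos|force"
python3 - <<'E'
from h import *
im,d=get_image("wrist"); K,T=cam("wrist"); np.savez("w5.npz",im=im,d=d,T=T,K=K)
im2,d2=get_image("top")
a=cv2.resize(im2[130:230,190:260],None,fx=6,fy=6,interpolation=cv2.INTER_CUBIC)[:600]
cv2.imwrite("pics/t6.png",a)
E
```

```text
position: [494.7, 294.7, 13.8]
contact_force: [-5.4, 1.4, 3.1]
grasp_force: 2.7
position: [494.9, 294.6, 13.8]
contact_force: [-6.0, 1.6, 3.2]
grasp_force: 3.3
position: [495.1, 294.5, 13.8]
contact_force: [-7.1, 1.6, 3.4]
grasp_force: 3.9
```

View pics/t6.png

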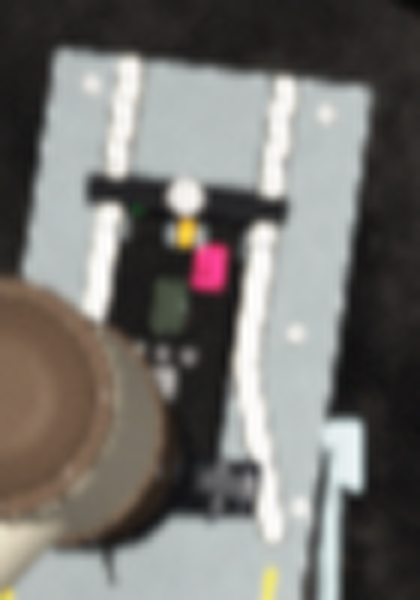

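The pack's bottom end meets the black pads at about (145,240) and (225,240), and the pin tip has retreated about 7.5 mm. The measured contact x (62) matches the pads' estimate, and the force rose to 7 N. I'll back off slowly.

```bash
python3 -m handwheel '[[-0.0005,0,0,0,0,0,-1],[-0.001,0,0,0,0,0,-1],[-0.0015,0,0,0,0,0,-1],[-0.002,0,0,0,0,0,-1],[-0.003,0,0,0,0,0,-1],[-0.006,0,0,0,0,0,-1],[-0.012,0,0,0,0,0,-1],[-0.02,0,-0.01,0,0,0,-1],[-0.03,0,-0.06,0,0,0,-1],[-0.03,0,-0.1,0,0,0,-1]]'
python3 -m handwheel '[[-0.06,0,-0.06,0,0,0,-1],[-0.06,0,-0.1,0,0,0,-1],[-0.06,0,-0.1,0,0,0,-1]]'
python3 - <<'E'
from h import *
im,d=get_image("top"); K,T=cam("top")
a=cv2.resize(im[130:230,190:260],None,fx=6,fy=6,interpolation=cv2.INTER_CUBIC); 
K,T=cam("wrist"); S=pose(); w,dw=get_image("wrist"); np.savez("w7.npz",im=w,d=dw,T=T,K=K)
cv2.imwrite("pics/f.png",np.hstack([a[:420],cv2.resize(w,(380,285))[:,:] if 0 else w[:420,90:470]]))
E
```

```text
clock: 15.45
position: [465.6, 298.5, 116.0]
ee_rot: [0.998, -0.059, 0.0, -0.0]
contact_force: [0.5, 0.7, -0.4]
gripper_width: 0.1
grasp_force: 0.0
clock: 15.82
position: [407.4, 307.6, 219.9]
ee_rot: [0.998, -0.058, 0.004, -0.005]
contact_force: [0.0, -0.5, -1.0]
gripper_width: -0.1
grasp_force: 0.0
```

View pics/f.png

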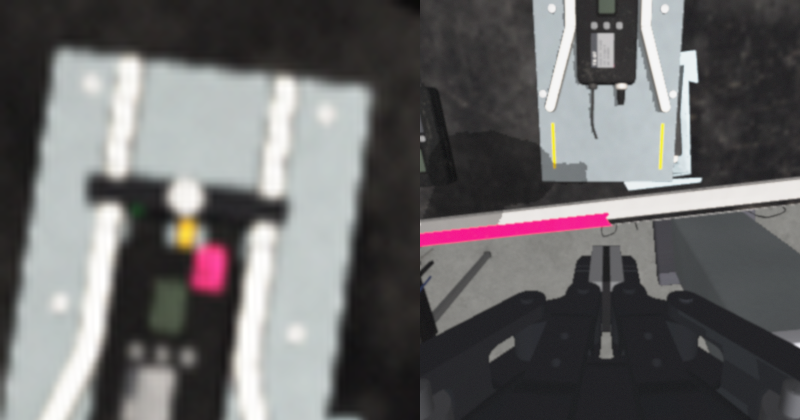

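The pack stayed put against the pads. I'll use the last picture for a close check of the pads.

```bash
python3 -m handwheel '[[0.06,0,0,0,0,0,-1],[0.12,0,0,0,0,0,-1],[0.15,0,0,0,0,0,-1],[0.15,0,0,0,0,0,-1],[0.15,0,0,0,0,0,-1]]' | grep pos
python3 - <<'E'
from h import *
K,T=cam("wrist"); w,dw=get_image("wrist"); np.savez("w8.npz",im=w,d=dw,T=T,K=K)
p=np.array([613,281.5,15,1]); c=np.linalg.inv(T)@p; uv=(K@c[:3]/c[2])[:2].astype(int); print(uv)
u,v=np.clip(uv[0],70,490),np.clip(uv[1],60,360)
cv2.imwrite("pics/g.png",cv2.resize(w[v-60:v+60,u-70:u+70],None,fx=5,fy=5,interpolation=cv2.INTER_CUBIC))
E
```

```text
position: [554.9, 286.9, 212.1]
[273 124]
```

View pics/g.png

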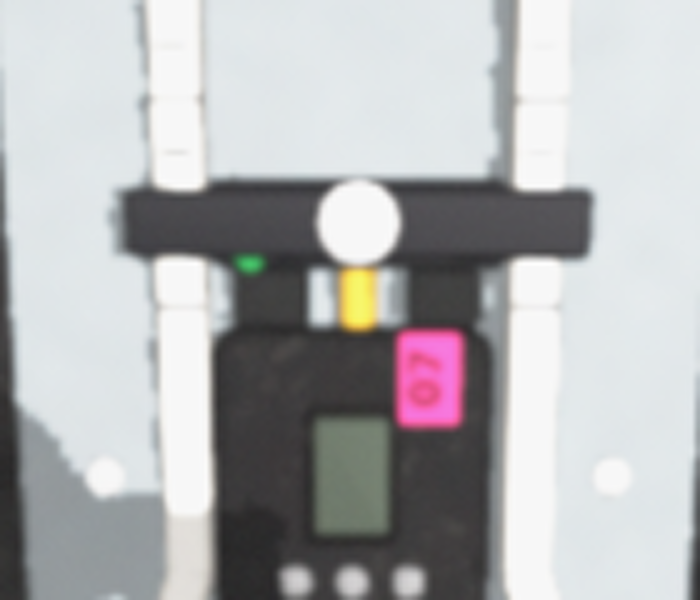

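The pack touches both pads at (270,325) and (445,325), sits straight between the rails, and the pin is pressed in.

```bash
python3 -c "
from bench import job_done; print(job_done())"
```

```text
the job is handed in; nothing more can be done
None
```

The tagged pack is docked: the last picture shows it straight between the rails, released, touching both rubber pads with the pin pressed in. The highest force I read while pushing was about 8 N, and the job is handed in.

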